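# Prop open the guard cover and set the trim knob

## Robot

A 6-joint arm with a two-finger parallel gripper is mounted at the origin on a cart in front of the work surface, level with it; the furniture and walls round the work are solid. World frame = base frame: x ahead of the robot, y to its left, z up, the work surface at z = 0. Lengths are in mm, angles in degrees, forces in N, time in s.
With the tool pointing down it reaches from about 350 to 850 mm from the base axis. Payload 8.1 kg.
Tool frame: the origin (TCP) lies midway between the tips of the shut fingers; the grasp point (between the pads) lies 19 mm behind it; z points along the fingers, y is the line along which they close (so a half turn about z gives the same grasp; the last joint's range is limited). The gripper opens to 85 mm and grips with 20 to 120 N. Pads are 22 mm wide; open, the fingers measure 114 mm over their backs; the gripper's body (76 mm by 85 mm) begins 54 mm behind the grasp point. The pads swing forward as they close: fully open they stand 13 mm farther back than shut.
Start: joints at [68.216, 7.471, 85.268, -0, 87.261, -4.893], TCP at [174.307, 574.127, 231.292] pointing down, gripper open.
Joint ranges: [-169.43, 169.43], [-51.17, 129.36], [1.28, 143.12], [-76.62, 256.62], [0, 156.53], [-152.29, 152.29]. Speed limits (degrees/s): [136.94, 136.94, 159.86, 180, 180, 180].

## Interface

Orientations are given as [roll, pitch, yaw] about the fixed x, y, z axes, in that order (R = Rz(yaw) Ry(pitch) Rx(roll)).
In Python, from bench import r gives the robot as it stands. The module is installed in compiled form; this text tells all that it offers.
- The arm moves only by the tool jog_arm, never from a script. Its argument "rows" is a list of rows, each a list of 2 entries, a list of its own where there are three numbers: the shift along the tool's x, y, z in mm, then the turn, a rotation vector about the tool's x, y, z in rad. A call has 1 to 10 rows; each row is the pose to reach, as a shift and turn from the pose commanded when the call began, along the tool's axes at that moment; what a row does not reach only later rows make up. A row lasts 1/10 s, in which the tool goes at most 50 mm and 8.59 degrees, less where a joint would pass 70% of its speed; a pose out of reach is approached as far as the arm can. A call with a gripper value outside its range is refused whole. "grip" is the finger opening in mm, from 0 to 85.4, set as the call begins (left out, the last holds). The fingers move at their own pace and stop on an object; "force" is the grip in N (left out, the last holds). Time passes only in rows, so rows that repeat a pose let the fingers close. It gives the time, the measured TCP pose, the force, the opening and the grip force at its end, in the units of the state.
- r.sense(): the state, without advancing time (a new reading comes with each control period).
- r.snapshot(name): name is "side" or "top"; returns (picture, depth): 420x560x3 uint8, blue, green, red; 420x560 float32, mm along the optical axis (not along the pixel's ray), 0 where there is no reading.
- r.camera_params(name): a dict with "fx", "fy", "cx", "cy" (pixels), "pose" (4x4, takes a point from camera to world coordinates). Camera axes: x right, y down, z forward; pixel columns grow to the right and rows downward; lengths in mm; the calibration is good to about 2 mm. A picture is of the moment at which its call begins. camera_params takes no time and is no camera call.
- r.hand_in(): hands the job in; it is judged then, once.
The state is a dict: "time": time; "joint_pos": joint angles; "qd": joint speeds; "joint_efforts": joint torques, N m; "tool_pos": TCP position; "tcp_rot": TCP orientation; "ft_force": force on the tool from outside, world axes, zero at the start; "wrist_torque": the same for the moment, N m; "finger_gap": finger opening in mm; "grip_force": force on a finger pad.
Only numpy, scipy, OpenCV 4.12 (cv2) and the standard library are available. Lean on these libraries where they do the work, as an engineer would, in place of code of your own. Each camera call takes 0.05 s, during which the arm holds its last target. There are 200 camera calls.

## Task

Lift the hinged guard cover of the sloping console by its cross bar until its stay drops behind the tooth, then let the cover down to rest propped open on the stay. Reach in under it and turn the trim knob until its pointer lines up with the wedge-shaped steel setting index on the panel. Leave the cover propped open, the index where it is set, and the other things on the bench where they lie.

Things in the scene. Friction and masses are not known exactly. Their poses are not given: they have to be found in the camera images.
- console: Fixed sloping console, 165 mm deep (x), 160 wide (y), 114 high at the back, 54 at the front; origin at the centre of its underside, x from its front (the low side) to its back. Its panel slopes 25 degrees down to the front, in a well 48 mm deep and 134 mm wide that the cover shuts. The cover's hinge line runs along y through (0.046, 0, 0.114) m of this frame.
- guard_cover (a joint): Guard cover (aluminium frame 158 x 134 x 4 mm, clear pane, about 0.28 kg), rad: 0 = shut in the 25 degree slope, grows as the front edge is lifted, stop at 1.92. It falls shut unless it rests on its stay, which drops behind the tooth past 1.70 (lift to about 1.8); let back, it rests at 1.61. Lifting takes about 2 N. Lean the tool over the console's front, 25 to 45 degrees, more as the cover rises.
- cover_bar (a point): Centre of the cover's cross bar: black, round, 14 mm thick, 40 mm long along the point's y, on a stem 20 mm wide on the cover's front edge, 20 mm left of its middle, 172 mm from the hinge line, 34 mm beyond the frame; x points to the hinge, z out of the cover. Both ends are free: pinched across its length it pivots between the fingers. Shut, it is 44 mm above the bench.
- stay_foot (a point): Foot of the stay, a flat steel leg 80 mm long, pivoted under the cover's right edge 44 mm from the hinge line. Folded flat while the cover is shut; as the cover rises the foot slides by itself along a ledge inside the console's right wall, over the ramp of the steel tooth, and drops in behind it.
- stay_notch (a point): Where the centre of the stay's foot lies when it is caught behind the tooth on the ledge.
- trim_knob (a joint): Trim knob, rad: 0 = pointer straight up the slope, growing clockwise seen from outside; range -1.2 to 1.2. It stays where left; turns with 0.05 N m. To reach in under the propped cover the tool leans 25 degrees along the knob's axis (wrist over the console's front). Obstacles: shelf edge 0.55 m up along x = 0.60 + 0.27 y; poster board 0.54 m high left of the console, right edge near x 0.46, y -0.23.
- knob_grip (a point): On the knob's axis, 28 mm above the panel, the height to grip. The knob is a black bar 52 mm long, 16 wide, its top 38 mm above the panel, with a tapered nose as pointer, on a skirt 48 mm across and 4 high; x along the pointer, y across the bar (the way to pinch it), z out of the panel. The axis is 85 mm down the slope from the hinge line, 7 mm left of the console's middle.
- pointer_tip (a point): Tip of the knob's pointer, 36 mm from the axis; x along the pointer.
- set_index (a joint): Angle of the setting index on the dial, counted like the knob's: the pointer is in line with it when the two joints are equal. It is clamped with some friction: leave it.
- index_tip (a point): Nose of the setting index, a dark steel wedge-nosed slider 22 mm long, 14 wide and 6 high at the rim of the dial, 40 mm from the knob's axis; x points outward from the axis.
- filter: Bystander: a milled metal filter block, 22 x 76 x 19 mm, lying beside the console's right wall; origin at the centre of its underside.
- screwdriver: Bystander: a screwdriver, 162 mm long and 24 mm thick, lying to the right of the console; origin at the centre of its underside.
- solder: Bystander: a reel of solder, 56 mm across and 36 mm high, standing behind the console on its left; origin at the centre of its underside.

How it is judged:
By the outcome, as a careful person would: the job done as asked, in the order asked, and still so for the second after the job is handed in, with the robot touching nothing.
It also fails if it takes over 54 s, if anything falls off the work surface, if the arm or the gripper's body presses on something with over 40 N, if the wrist force passes 120 N, or if a joint passes its speed limit or range.

## Working session

There is one attempt and no reset: what is moved stays moved. The work goes in short steps, Python scripts to look and compute and a tool call to move; the robot and the scene stay as the last step left them, time stands still between calls to the robot, and variables do not carry over. Pictures are saved under pics/ and viewed, at most 10 in all, crops included, and the job is handed in when it is done.

Besides the shell and the picture viewer there is one more tool, called after "Request:" as name(argument=value, ...), one argument or row to a line, values as JSON. jog_arm: Moves the arm, as the interface text tells. Its arguments: {"type":"object","properties":{"rows":{"type":"array"},"grip":{"type":"number"},"force":{"type":"number"}},"required":["rows"]}

```bash
mkdir -p pics
python3 - <<'E'
from bench import r
import cv2,numpy as np
for n in("side","top"):
    p,d=r.snapshot(n);cv2.imwrite(f"pics/{n}0.png",p);np.save(f"{n}0.npy",d)
    c=r.camera_params(n);print(n,c["fx"],c["cx"],c["cy"],np.round(c["pose"],3).tolist())
print(r.sense())
E
```

```text
side 412.1445318319697 280.88887375302727 210.1729266535945 [[0.81, -0.342, 0.476, 138.443], [-0.586, -0.482, 0.651, -903.379], [0.007, -0.806, -0.591, 590.552], [0.0, 0.0, 0.0, 1.0]]
top 488.53765953398425 280.41203853890454 212.1594771024054 [[0.023, -0.983, 0.184, 358.368], [-1.0, -0.025, -0.005, -357.605], [0.009, -0.184, -0.983, 977.364], [0.0, 0.0, 0.0, 1.0]]
{'time': 0.1, 'joint_pos': array([ 6.82157448e+01,  7.51290119e+00,  8.53244811e+01,  9.55368623e-04,
        8.72612081e+01, -4.89246784e+00]), 'qd': array([ 0.03577628, -0.07293469, -0.13243828, -0.05380224, -0.02835606,
       -0.01225133]), 'joint_efforts': array([ 1.39253742e-03, -5.70953429e+01, -5.01942372e+01, -7.18088859e-05,
        8.39458604e-03,  1.54714053e-05]), 'tool_pos': array([174.11780804, 573.65261209, 230.31341136]), 'tcp_rot': array([-1.79901850e+02, -9.35909106e-03,  1.63108158e+02]), 'ft_force': array([0.25876425, 0.61105804, 0.60552626]), 'wrist_torque': array([ 0.04215026, -0.0045139 , -0.02808856]), 'grip_force': 0.0, 'finger_gap': 85.40523861621313}
```

View pics/side0.png

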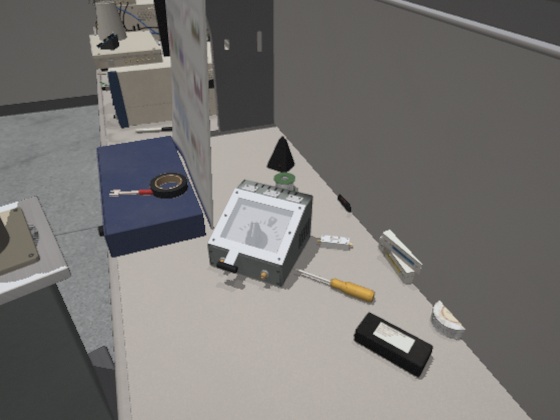

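View pics/top0.png

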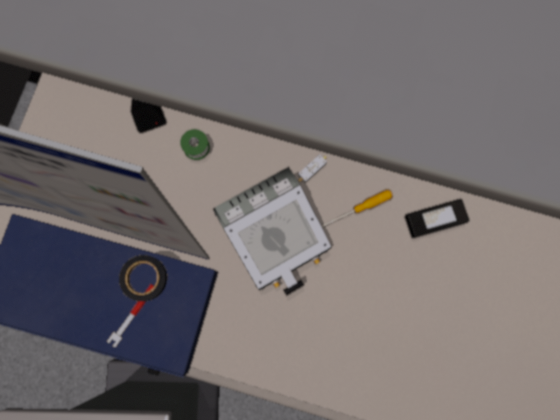

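The side view shows the console at about (262,228) with its bar at (228,266). In the top view the bar is at (292,286), the knob at (272,240), the filter at (312,168) and the reel at (195,145). Next I'll enlarge the console in both views.

```bash
cat > h.py <<'E'
import cv2,numpy as np
from bench import r
from scipy.spatial.transform import Rotation as R
def ray(n,u,v):
    c=r.camera_params(n);P=np.array(c["pose"]);d=P[:3,:3]@[(u-c["cx"])/c["fx"],(v-c["cy"])/c["fy"],1];return P[:3,3],d
def onz(n,u,v,z):
    o,d=ray(n,u,v);return o+d*(z-o[2])/d[2]
def tri(a,b):
    (o1,d1),(o2,d2)=ray("top",*a),ray("side",*b)
    s=np.linalg.lstsq(np.c_[d1,-d2],o2-o1,rcond=None)[0];p,q=o1+d1*s[0],o2+d2*s[1];return (p+q)/2,np.linalg.norm(p-q)
def dep(n,D,u,v):
    o,d=ray(n,u,v);z=D[int(v),int(u)];return o+d*z
def proj(n,p):
    c=r.camera_params(n);q=np.linalg.inv(np.array(c["pose"]))@[*p,1];return np.array([c["fx"]*q[0]/q[2]+c["cx"],c["fy"]*q[1]/q[2]+c["cy"]])
E
python3 - <<'E'
from h import *
a=cv2.imread("pics/top0.png")[155:305,200:350];b=cv2.imread("pics/side0.png")[175:285,200:320]
im=np.zeros((600,800,3),np.uint8)
A=cv2.resize(a[:, :133],None,fx=4,fy=4,interpolation=cv2.INTER_CUBIC)[:600]
im[:600,:400]=0
A=cv2.resize(a,(400,400),interpolation=cv2.INTER_CUBIC);B=cv2.resize(b,(400,367),interpolation=cv2.INTER_CUBIC)
im[:400,:400]=A;im[:367,400:]=B
cv2.imwrite("pics/z0.png",im[:400])
dt,ds=np.load("top0.npy"),np.load("side0.npy")
for n,D,u,v in [("top",dt,292,287),("side",ds,228,267),("top",dt,272,240),("top",dt,215,210),("top",dt,292,172),("top",dt,230,232),("top",dt,310,190),("top",dt,328,240),("top",dt,264,287)]: print(n,u,v,dep(n,D,u,v).round(1))
E
```

```text
top 292 287 [ 389.6 -387.2   50.8]
side 228 267 [ 388.2 -395.4   49. ]
top 272 240 [ 472.7 -347.7   87.3]
top 215 210 [ 521.3 -243.9  112.3]
top 292 172 [ 595.2 -381.2  113.7]
top 230 232 [ 482.1 -272.5  111.6]
top 310 190 [ 5.891e+02 -4.220e+02  5.000e-01]
top 328 240 [ 486.9 -459.7   -1.4]
top 264 287 [ 388.8 -334.3   35.9]
```

View pics/z0.png

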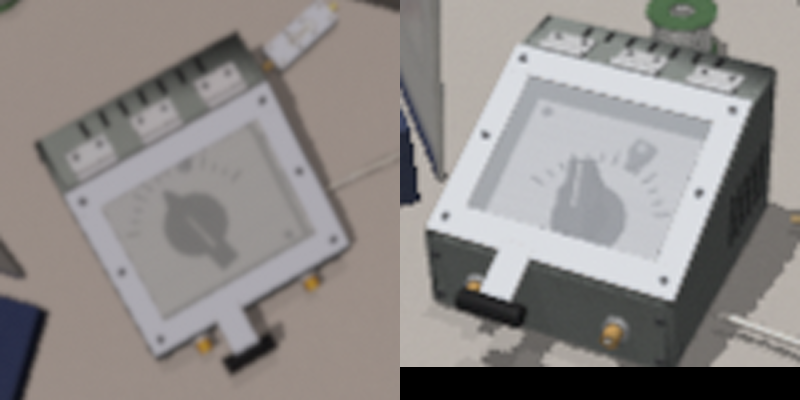

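```bash
cat >> h.py <<'E'
import os
if os.path.exists("con.npy"):
    CX,CY,CYAW=np.load("con.npy")
    def con(p): return R.from_euler("z",CYAW).apply(p)+[CX,CY,0]
    def cover(s,y,n,q):  # s from hinge along cover, y, n out of cover; q angle
        a=np.radians(25)-q; return np.array([46-s*np.cos(a)+n*-np.sin(a)*1,y,114-s*np.sin(a)+n*np.cos(a)])
    def panel(u,y,h):  # u down slope from hinge line, depth: 48 well
        a=np.radians(25);return np.array([46-u*np.cos(a)-h*np.sin(a),y,114-u*np.sin(a)+h*np.cos(a)])
E
python3 - <<'E'
from h import *
from scipy.optimize import least_squares
t=lambda x,y:(x/2.6667+200,y/2.6667+155)
s=lambda x,y:((x-400)/3.3333+200,y/3.3333+175)
fx=-79.1;fz=55.7
C=[("top",t(38,145),(82.5,80,114)),("top",t(237,35),(82.5,-80,114)),("top",t(155,357),(fx,79,fz)),("top",t(350,242),(fx,-79,fz)),
("side",s(545,15),(82.5,80,114)),("side",s(775,70),(82.5,-80,114)),("side",s(427,232),(fx,79,fz)),("side",s(673,300),(fx,-79,fz))]
f=lambda q:np.concatenate([proj(n,R.from_euler("z",q[2]).apply(p)+[q[0],q[1],0])-uv for n,uv,p in C])
o=least_squares(f,[480,-350,.5]);print(o.x,np.degrees(o.x[2]));print(o.fun.reshape(-1,2).round(1).tolist())
np.save("con.npy",o.x)
E
python3 - <<'E'
from h import *
b=con(cover(172,20,0,0));print("bar",b,proj("top",b),proj("side",b))
k=con(panel(85,7,-48));print("knob base",k,proj("top",k),proj("side",k)); k=con(panel(85,7,-10));print("top",k,proj("top",k),proj("side",k))
def tt(x,y):return x/2.6667+200,y/2.6667+155
def ss(x,y):return (x-400)/3.3333+200,y/3.3333+175
print("bar tri",tri(tt(250,352),ss(491,306)))
E
```

```text
[ 493.04674699 -350.77775602    0.54886373] 31.4475754530768
[[-1.8, 0.2], [0.4, -1.5], [0.4, 0.1], [-0.3, 0.9], [-0.1, -0.2], [0.6, -0.3], [-0.1, 0.2], [0.3, 1.9]]
bar [ 388.86757614 -391.04437075   41.30965898] [293.87685217 287.60013348] [227.43408437 268.52203613]
knob base [ 480.22328832 -350.41465466   34.57467397] [273.70832834 239.6640259 ] [256.37111821 241.47578649]
top [ 466.52264683 -358.79318488   69.01436988] [277.9228185  244.68620309] [252.40247189 233.12911839]
bar tri (array([ 389.56020751, -390.51562148,   45.06186826]), np.float64(0.6598885492294855))
```

```bash
cat >> h.py <<'E'
import json
def Rt(lean,off=0): # tool rotation: x to console back, leaned over the front
    l=np.radians(lean); M=np.array([[np.cos(l),0,np.sin(l)],[0,-1,0],[np.sin(l),0,-np.cos(l)]]).T
    M=np.c_[[np.cos(l),0,np.sin(l)],[0,-1,0],[np.sin(l),0,-np.cos(l)]]
    return R.from_euler("z",CYAW)*R.from_matrix(M)*R.from_rotvec([0,0,off])
def rows(poses,p0,R0): # poses list of (p,R)
    o=[[[round(float(x),1) for x in R0.inv().apply(p-p0)],[round(float(x),3) for x in (R0.inv()*Q).as_rotvec()]] for p,Q in poses]
    for i in range(0,len(o),10): print(json.dumps(o[i:i+10]))
def now():
    s=r.sense();return s["tool_pos"],R.from_euler("xyz",s["tcp_rot"],degrees=True),s
E
python3 - <<'E'
from h import *
p0,R0,s=now(); p0=np.array([174.307,574.127,231.292]); R0=R.from_euler("xyz",[180,0,163.109],degrees=True)
# stage A: pull in to r=380; B: swing
P=[];az0=np.degrees(np.arctan2(p0[1],p0[0]));r0=np.hypot(*p0[:2])
def cyl(rr,az,z):a=np.radians(az);return np.array([rr*np.cos(a),rr*np.sin(a),z])
cur=(p0,R0)
yaw0=163.109;
prs=[(r0+(380-r0)*k/5,az0-3*k,yaw0-3*k) for k in range(1,6)]
a1,y1=prs[-1][1:]
prs+=[(380,a1+(-52-a1)*k/15,y1+(31.45-y1)*k/15) for k in range(1,16)]
P=[(cyl(a,b,235),R.from_euler("xyz",[180,0,c],degrees=True)) for a,b,c in prs]
st=(p0,R0)
for i in (0,10):
    rows(P[i:i+10],*st); st=P[i+9]
def tt(x,y):return x/2.6667+200,y/2.6667+155
def ss(x,y):return (x-400)/3.3333+200,y/3.3333+175
inv=lambda w:R.from_euler("z",-CYAW).apply(np.array(w)-[CX,CY,0])
for a,b in(((205,345),(473,285)),((312,282),(612,335))):
    w,e=tri(tt(*a),ss(*b));print(inv(w).round(1),e)
E
```

```text
[[[-29.1, -44.8, -3.7], [0.0, -0.0, 0.052]], [[-53.5, -90.8, -3.7], [-0.0, -0.0, 0.105]], [[-73.2, -137.8, -3.7], [0.0, -0.0, 0.157]], [[-88.2, -185.3, -3.7], [0.0, -0.0, 0.209]], [[-98.4, -232.9, -3.7], [0.0, -0.0, 0.262]], [[-144.5, -248.5, -3.7], [0.0, -0.0, 0.398]], [[-188.2, -269.9, -3.7], [0.0, -0.0, 0.533]], [[-228.8, -296.6, -3.7], [0.0, -0.0, 0.669]], [[-265.7, -328.3, -3.7], [-0.0, -0.0, 0.805]], [[-298.2, -364.5, -3.7], [-0.0, -0.0, 0.94]]]
[[[-48.6, -1.3, -0.0], [0.0, -0.0, 0.136]], [[-96.7, -8.7, -0.0], [0.0, -0.0, 0.271]], [[-143.4, -22.3, -0.0], [-0.0, -0.0, 0.407]], [[-188.1, -41.7, -0.0], [0.0, -0.0, 0.543]], [[-229.8, -66.6, -0.0], [0.0, -0.0, 0.679]], [[-268.1, -96.7, -0.0], [0.0, -0.0, 0.814]], [[-302.1, -131.4, -0.0], [0.0, -0.0, 0.95]], [[-331.5, -170.2, -0.0], [-0.0, -0.0, 1.086]], [[-355.7, -212.4, -0.0], [-0.0, -0.0, 1.222]], [[-374.3, -257.4, -0.0], [0.0, -0.0, 1.357]]]
[-88.2  44.7  34.1] 0.049081651512688146
[-88.  -45.2  28.5] 0.8310829321904764
```

Request:
jog_arm(
  rows=[
    [[-29,-45,-4],[0,0,0.052]],
    [[-53.5,-91,-4],[0,0,0.105]],
    [[-73,-138,-4],[0,0,0.157]],
    [[-88,-185,-4],[0,0,0.209]],
    [[-98,-233,-4],[0,0,0.262]],
    [[-144.5,-248.5,-4],[0,0,0.398]],
    [[-188,-270,-4],[0,0,0.533]],
    [[-229,-296.5,-4],[0,0,0.669]],
    [[-266,-328,-4],[0,0,0.805]],
    [[-298,-364.5,-4],[0,0,0.94]],
  ],
)

```text
time: 1.1
tool_pos: [354.3, 137.0, 235.1]
tcp_rot: [180.0, -0.0, 108.9]
ft_force: [1.2, 0.5, 0.1]
finger_gap: 85.4
grip_force: 0.0
```

Request:
jog_arm(
  rows=[
    [[-48.5,-1.5,0],[0,0,0.136]],
    [[-96.5,-8.5,0],[0,0,0.271]],
    [[-143.5,-22,0],[0,0,0.407]],
    [[-188,-41.5,0],[0,0,0.543]],
    [[-230,-66.5,0],[0,0,0.679]],
    [[-268,-96.5,0],[0,0,0.814]],
    [[-302,-131.5,0],[0,0,0.95]],
    [[-331.5,-170,0],[0,0,1.086]],
    [[-355.5,-212.5,0],[0,0,1.222]],
    [[-374,-257.5,0],[0,0,1.357]],
  ],
)

```text
time: 2.1
tool_pos: [232.2, -300.5, 235.0]
tcp_rot: [-180.0, -0.0, 31.2]
ft_force: [0.4, -0.9, -0.2]
finger_gap: 85.3
grip_force: 0.0
```

Run:
```python
from h import *
p0,R0,s=now()
B=np.array([389.3,-390.8,44.5]);Q=Rt(27)
g=B+Q.apply([-3,0,11]); pre=g-Q.apply([0,0,90])
from scipy.spatial.transform import Slerp
S=Slerp([0,1],R.concatenate([R0,Q]))
rows([(p0+(pre-p0)*k/6,S(k/6)) for k in range(1,7)],p0,R0)
print(pre,g,Q.as_euler("xyz",degrees=True))
```

```text
[[[8.2, 26.5, 20.2], [0.0, 0.079, -0.001]], [[16.4, 52.9, 40.5], [0.0, 0.157, -0.002]], [[24.6, 79.4, 60.7], [0.0, 0.236, -0.002]], [[32.7, 105.9, 81.0], [0.001, 0.314, -0.003]], [[40.9, 132.4, 101.2], [0.001, 0.393, -0.004]], [[49.1, 158.8, 121.5], [0.001, 0.471, -0.005]]]
[ 356.42231347 -410.90611623  113.52754391] [ 391.27998076 -389.5891568    33.33695673] [180.         -27.          31.44757545]
```

Request:
jog_arm(
  rows=[
    [[8,26.5,20],[0,0.079,0]],
    [[16.5,53,40.5],[0,0.157,-0.002]],
    [[24.5,79.5,60.5],[0,0.236,-0.002]],
    [[32.5,106,81],[0,0.314,-0.003]],
    [[41,132.5,101],[0,0.393,-0.004]],
    [[49,159,121.5],[0,0.471,-0.005]],
    [[49,159,121.5],[0,0.471,-0.005]],
  ],
  grip=62,
)

```text
time: 2.8
tool_pos: [357.4, -407.3, 106.4]
tcp_rot: [-179.3, -27.2, 31.3]
ft_force: [-1.0, 1.3, -1.5]
finger_gap: 62.0
grip_force: 0.0
```

Run:
```python
from h import *
p0,R0,s=now();print(s["joint_pos"].round(1),p0.round(1))
p,d=r.snapshot("side");q,_=r.snapshot("top")
im=np.hstack([cv2.resize(p[180:300,170:290],(400,400),interpolation=2),cv2.resize(q[200:350,210:360],(400,400),interpolation=2)])
cv2.imwrite("pics/pre.png",im)
```

```text
[-71.9   7.  103.7  26.9  78.1 -21.1] [ 357.4 -407.3  106.4]
```

View pics/pre.png

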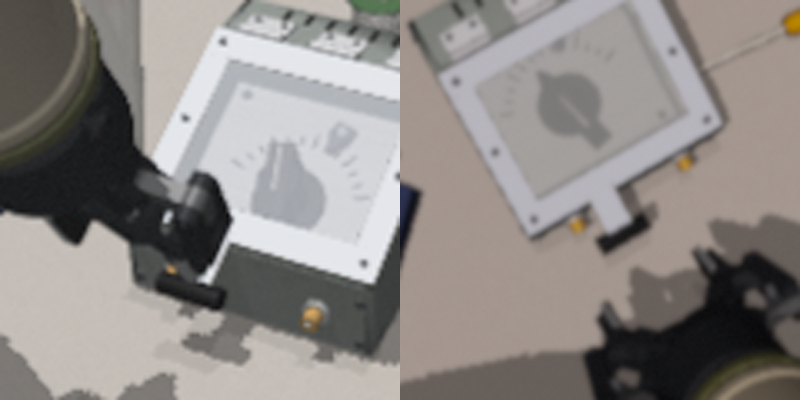

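The side view shows the open fingers above and in front of the bar, at (190,290). In the top view the finger tips are at (710,262) and (608,320), their midpoint in line with the bar at (623,233).

Run:
```python
from h import *
p0,R0,s=now();print(s["time"],p0.round(1),s["tcp_rot"])
B=np.array([389.3,-390.8,44.5]);Q=Rt(27)
g=B+Q.apply([-3,0,11])
rows([(p0+(g-p0)*k/4,Q) for k in range(1,5)],p0,R0)
```

```text
2.9 [ 357.8 -408.2  111.9] [-179.77213839  -26.99598636   31.6443063 ]
[[[-0.4, 0.5, 21.9], [-0.006, 0.0, 0.003]], [[-0.8, 1.0, 43.7], [-0.006, 0.0, 0.003]], [[-1.2, 1.6, 65.6], [-0.006, 0.0, 0.003]], [[-1.6, 2.1, 87.4], [-0.006, 0.0, 0.003]]]
```

Request:
jog_arm(
  rows=[
    [[0,0,25],[0,0,0]],
    [[0,0,50],[0,0,0]],
    [[0,0,72],[0,0,0]],
    [[0,0,84],[0,0,0]],
    [[0,0,90],[0,0,0]],
    [[0,0,90],[0,0,0]],
    [[0,0,90],[0,0,0]],
  ],
)

```text
time: 3.6
tool_pos: [393.6, -388.7, 35.1]
tcp_rot: [179.8, -27.0, 31.9]
ft_force: [-0.5, 0.7, -0.4]
finger_gap: 61.7
grip_force: 0.0
```

Run:
```python
from h import *
p,d=r.snapshot("side");q,_=r.snapshot("top")
im=np.hstack([cv2.resize(p[220:300,190:270],(400,400),interpolation=2),cv2.resize(q[230:330,230:330],(400,400),interpolation=2)])
cv2.imwrite("pics/at.png",im)
print(r.sense()["tool_pos"],r.sense()["tcp_rot"])
```

```text
[ 393.51382262 -388.82397527   34.87363116] [179.79153871 -26.95992604  31.85474391]
```

View pics/at.png

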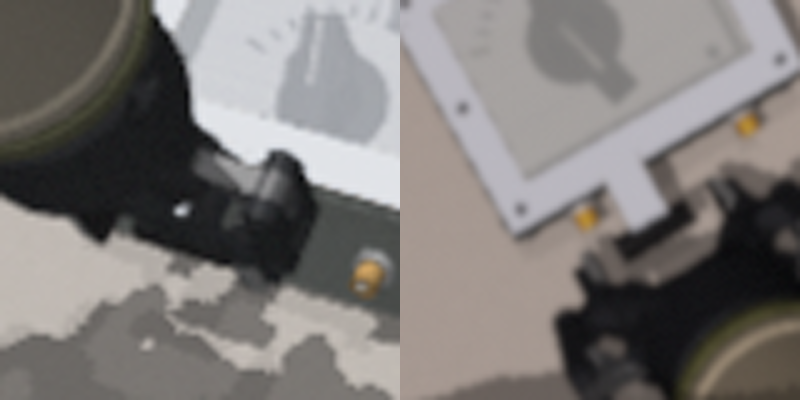

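The bar, at (655,230), lies between the open fingers and they clear the terminals. I'll go 4 mm deeper and close.

Request:
jog_arm(
  rows=[
    [[-1,0,4],[0,0,0]],
    [[-1,0,4],[0,0,0]],
    [[-1,0,4],[0,0,0]],
    [[-1,0,4],[0,0,0]],
    [[-1,0,4],[0,0,0]],
    [[-1,0,4],[0,0,0]],
  ],
  grip=30,
  force=40,
)

```text
time: 4.3
tool_pos: [394.2, -387.9, 29.7]
tcp_rot: [179.9, -27.0, 31.8]
ft_force: [-0.8, -3.5, 0.6]
finger_gap: 38.8
grip_force: 40.3
```

Run:
```python
from h import *
p0,R0,s=now();print(s["joint_pos"].round(1))
inv=lambda w:R.from_euler("z",-CYAW).apply(np.array(w)-[CX,CY,0])
H=np.array([46,0,114.]);c=inv(p0);print("tcp con",c)
# bar centre in tool frame, from estimate
B=np.array([389.3,-390.8,44.5]); 
Bc=inv(B); v=Bc-H; print("rad",np.hypot(v[0],v[2]),np.degrees(np.arctan2(v[2],-v[0])))
off=R0.inv().apply(B-p0); off[1]=0; print("off",off)
def pose(q):
    # rotate bar about hinge axis (y): lifting
    a=q; x=v[0]*np.cos(a)+v[2]*np.sin(a); z=-v[0]*np.sin(a)+v[2]*np.cos(a)
    b=H+[x,0,z]; b[1]=0
    lean=27+18*min(q/1.8,1); Q=Rt(lean)
    t=R.from_euler("z",CYAW).apply([b[0],0,b[2]])+[CX,CY,0]-Q.apply(off)
    t=t+R.from_euler("z",CYAW).apply([0,c[1],0]); return t,Q
p_,q_=pose(0);print(p_-p0)
st=pose(0)
qs=np.linspace(0,1.8,41)[1:]
for i in range(0,40,10):
    rows([pose(q) for q in qs[i:i+10]],*st); st=pose(qs[i+9]); print(st[0].round(1))
np.save("lift.npy",np.r_[v,off,c])
```

```text
[-67.4  12.8 106.3  28.9  68.1 -21.8]
tcp con [-103.72818758   19.94152924   29.74649936]
rad 170.22293557651585 -24.09734158716005
off [  1.64359895   0.         -15.71635923]
[0.00876134 0.00535794 0.00394371]
[[[0.7, -0.0, -7.6], [-0.0, 0.008, 0.0]], [[1.7, -0.0, -15.2], [-0.0, 0.016, 0.0]], [[3.1, 0.0, -22.8], [0.0, 0.024, 0.0]], [[4.8, 0.0, -30.3], [-0.0, 0.031, -0.0]], [[6.8, -0.0, -37.7], [-0.0, 0.039, 0.0]], [[9.2, 0.0, -45.0], [0.0, 0.047, 0.0]], [[11.9, 0.0, -52.2], [-0.0, 0.055, 0.0]], [[14.9, 0.0, -59.3], [-0.0, 0.063, 0.0]], [[18.3, -0.0, -66.2], [-0.0, 0.071, 0.0]], [[21.9, -0.0, -73.0], [-0.0, 0.079, 0.0]]]
[ 382.5 -395.   104.7]
[[[4.5, 0.0, -6.3], [0.0, 0.008, 0.0]], [[9.2, 0.0, -12.4], [0.0, 0.016, -0.0]], [[14.2, 0.0, -18.3], [0.0, 0.024, 0.0]], [[19.5, 0.0, -24.0], [-0.0, 0.031, 0.0]], [[25.0, 0.0, -29.4], [0.0, 0.039, -0.0]], [[30.8, 0.0, -34.6], [0.0, 0.047, 0.0]], [[36.7, 0.0, -39.5], [0.0, 0.055, -0.0]], [[42.9, 0.0, -44.1], [-0.0, 0.063, 0.0]], [[49.4, -0.0, -48.5], [0.0, 0.071, -0.0]], [[55.9, 0.0, -52.6], [0.0, 0.079, 0.0]]]
[ 399.8 -384.4  178.8]
[[[7.1, 0
[... 159 characters left out ...]
, -0.0, -13.1], [0.0, 0.039, -0.0]], [[44.1, -0.0, -14.7], [0.0, 0.047, -0.0]], [[51.8, -0.0, -16.0], [0.0, 0.055, 0.0]], [[59.5, -0.0, -17.0], [0.0, 0.063, -0.0]], [[67.3, -0.0, -17.6], [0.0, 0.071, 0.0]], [[75.1, -0.0, -17.8], [0.0, 0.079, -0.0]]]
[ 442.6 -358.2  237.4]
[[[7.8, 0.0, 0.7], [-0.0, 0.008, 0.0]], [[15.5, -0.0, 1.7], [0.0, 0.016, 0.0]], [[23.1, 0.0, 3.1], [0.0, 0.024, -0.0]], [[30.7, 0.0, 4.8], [-0.0, 0.031, 0.0]], [[38.2, 0.0, 6.8], [-0.0, 0.039, 0.0]], [[45.6, 0.0, 9.2], [-0.0, 0.047, 0.0]], [[52.9, 0.0, 11.9], [-0.0, 0.055, 0.0]], [[60.1, -0.0, 14.9], [-0.0, 0.063, 0.0]], [[67.1, 0.0, 18.2], [-0.0, 0.071, 0.0]], [[74.0, 0.0, 21.8], [-0.0, 0.079, 0.0]]]
[ 502.8 -321.5  268.8]
```

Request:
jog_arm(
  rows=[
    [[0.7,0,-7.6],[0,0.008,0]],
    [[1.7,0,-15.2],[0,0.016,0]],
    [[3.1,0,-22.8],[0,0.024,0]],
    [[4.8,0,-30.3],[0,0.031,0]],
    [[6.8,0,-37.7],[0,0.039,0]],
    [[9.2,0,-45],[0,0.047,0]],
    [[11.9,0,-52.2],[0,0.055,0]],
    [[14.9,0,-59.3],[0,0.063,0]],
    [[18.3,0,-66.2],[0,0.071,0]],
    [[21.9,0,-73],[0,0.079,0]],
  ],
)

```text
time: 5.3
tool_pos: [383.4, -394.3, 104.9]
tcp_rot: [179.9, -31.6, 31.8]
ft_force: [8.0, -3.0, -4.4]
finger_gap: 39.4
grip_force: 40.7
```

Request:
jog_arm(
  rows=[
    [[4.5,0,-6.3],[0,0.008,0]],
    [[9.2,0,-12.4],[0,0.016,0]],
    [[14.2,0,-18.3],[0,0.024,0]],
    [[19.5,0,-24],[0,0.031,0]],
    [[25,0,-29.4],[0,0.039,0]],
    [[30.8,0,-34.6],[0,0.047,0]],
    [[36.7,0,-39.5],[0,0.055,0]],
    [[42.9,0,-44.1],[0,0.063,0]],
    [[49.4,0,-48.5],[0,0.071,0]],
    [[55.9,0,-52.6],[0,0.079,0]],
  ],
)

```text
time: 6.3
tool_pos: [400.0, -384.2, 178.7]
tcp_rot: [179.8, -36.0, 31.8]
ft_force: [3.8, -6.4, -3.8]
finger_gap: 39.3
grip_force: 40.9
```

Request:
jog_arm(
  rows=[
    [[7.1,0,-3.3],[0,0.008,0]],
    [[14.2,0,-6.2],[0,0.016,0]],
    [[21.6,0,-8.8],[0,0.024,0]],
    [[29,0,-11.1],[0,0.031,0]],
    [[36.5,0,-13.1],[0,0.039,0]],
    [[44.1,0,-14.7],[0,0.047,0]],
    [[51.8,0,-16],[0,0.055,0]],
    [[59.5,0,-17],[0,0.063,0]],
    [[67.3,0,-17.6],[0,0.071,0]],
    [[75.1,0,-17.8],[0,0.079,0]],
  ],
)

```text
time: 7.3
tool_pos: [442.2, -358.5, 238.3]
tcp_rot: [179.7, -40.5, 31.9]
ft_force: [-5.0, -7.5, 6.2]
finger_gap: 38.8
grip_force: 41.6
```

Request:
jog_arm(
  rows=[
    [[7.8,0,0.7],[0,0.008,0]],
    [[15.5,0,1.7],[0,0.016,0]],
    [[23.1,0,3.1],[0,0.024,0]],
    [[30.7,0,4.8],[0,0.031,0]],
    [[38.2,0,6.8],[0,0.039,0]],
    [[45.6,0,9.2],[0,0.047,0]],
    [[52.9,0,11.9],[0,0.055,0]],
    [[60.1,0,14.9],[0,0.063,0]],
    [[67.1,0,18.2],[0,0.071,0]],
    [[74,0,21.8],[0,0.079,0]],
  ],
)

```text
time: 8.3
tool_pos: [503.1, -321.5, 272.1]
tcp_rot: [179.5, -45.2, 32.1]
ft_force: [-1.2, -6.4, 9.7]
finger_gap: 38.9
grip_force: 42.9
```

Run:
```python
from h import *
p,d=r.snapshot("side");q,_=r.snapshot("top")
im=np.hstack([cv2.resize(p[140:290,190:340],(400,400),interpolation=2),cv2.resize(q[150:300,190:340],(400,400),interpolation=2)])
cv2.imwrite("pics/up.png",im)
print(r.sense())
```

```text
{'time': 8.4, 'joint_pos': array([-6.36959115e+01, -7.30182332e-03,  1.00145493e+02,  4.50878493e+01,
        8.64143359e+01, -1.12854295e+01]), 'qd': array([-0.54906391, -0.0255204 , -0.05217387, -0.61444854,  0.33880589,
       -0.30293618]), 'joint_efforts': array([  4.23604399, -41.18807316, -39.62101936,   3.42419542,
         1.93042897,   0.08761783]), 'tool_pos': array([ 503.52003955, -321.21337953,  272.09583762]), 'tcp_rot': array([179.44950852, -45.19641444,  32.13069041]), 'ft_force': array([-2.85400125, -5.77755147, 13.36120518]), 'wrist_torque': array([-0.2680118 , -0.34614638, -0.44347569]), 'grip_force': 43.296677470207214, 'finger_gap': 39.05991813300434}
```

View pics/up.png

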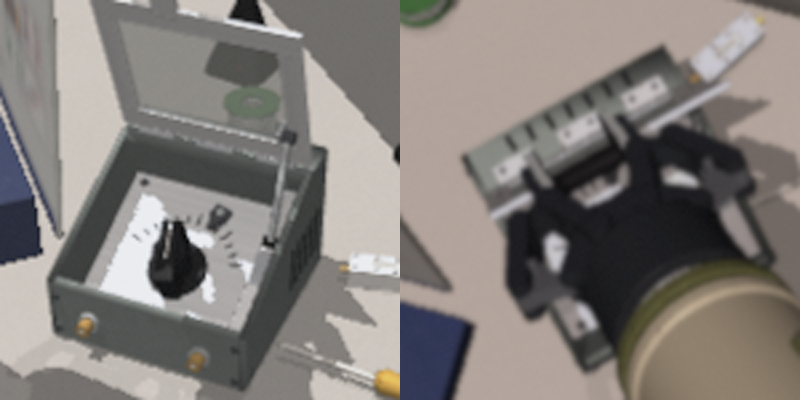

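The side view shows the cover up with its stay standing and the foot at (268,243), and the top view shows the bar still held. Next I let the cover back gently onto the stay.

Request:
jog_arm(
  rows=[
    [[-3.5,0,-1.4],[0,0,0]],
    [[-7,0,-2.9],[0,0,0]],
    [[-10.5,0,-4.6],[0,0,0]],
    [[-14,0,-6.4],[0,0,0]],
    [[-17.5,0,-8.4],[0,0,0]],
    [[-20.5,0,-10.1],[0,0,0]],
    [[-23.5,0,-11.9],[0,0,0]],
    [[-26,0,-13.4],[0,0,0]],
    [[-28,0,-14.6],[0,0,0]],
    [[-29,0,-15.2],[0,0,0]],
  ],
)

```text
time: 9.4
tool_pos: [478.1, -336.4, 261.8]
tcp_rot: [179.6, -45.4, 32.1]
ft_force: [18.2, 1.0, 5.1]
finger_gap: 39.0
grip_force: 42.2
```

Run:
```python
from h import *
p,d=r.snapshot("side")
cv2.imwrite("pics/prop.png",cv2.resize(p[90:290,190:340],(450,600),interpolation=2))
s=r.sense();print(s["tool_pos"],s["ft_force"],s["wrist_torque"])
```

```text
[ 478.16295141 -336.38563099  261.79082234] [16.23283378 -0.12578148  6.28030573] [ 0.19993581 -2.36246942 -0.83243591]
```

View pics/prop.png

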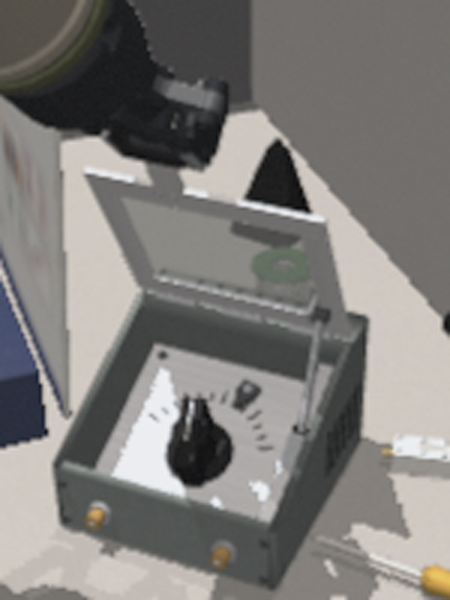

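The side view shows the cover leaning on its stay, with the foot at (302,430). The 16 N resisting the let-down says the stay has caught. I'll release and back off.

Request:
jog_arm(
  rows=[
    [[1,0,0.5],[0,0,0]],
    [[1,0,0.5],[0,0,0]],
    [[1,0,0.5],[0,0,0]],
    [[1,0,0.5],[0,0,0]],
    [[0,0,-20],[0,0,0]],
    [[0,0,-50],[0,0,0]],
    [[0,0,-90],[0,0,0]],
    [[0,0,-120],[0,0,0]],
    [[0,0,-120],[0,0,0]],
  ],
  grip=64,
)

```text
time: 10.35
tool_pos: [402.0, -383.7, 346.9]
tcp_rot: [179.5, -45.0, 32.0]
ft_force: [-0.3, -0.2, -0.4]
finger_gap: 64.2
grip_force: 0.0
```

Run:
```python
from h import *
s=r.sense();print(s["tool_pos"],s["ft_force"],s["joint_pos"].round(1))
p,d=r.snapshot("side");q,_=r.snapshot("top")
cv2.imwrite("s1.png",p);cv2.imwrite("t1.png",q);np.save("s1.npy",d)
im=np.hstack([cv2.resize(p[165:285,195:315],(480,480),interpolation=2),cv2.resize(q[170:270,220:300],(320,400),interpolation=2).copy() if 0 else cv2.resize(q[180:300,220:300],(320,480),interpolation=2)])
cv2.imwrite("pics/knob.png",im)
```

```text
[ 401.98750069 -383.73810444  346.90776351] [-0.27030445 -0.21385464 -0.35612875] [-76.   -0.7  92.9  43.4 100.6 -14.4]
```

View pics/knob.png

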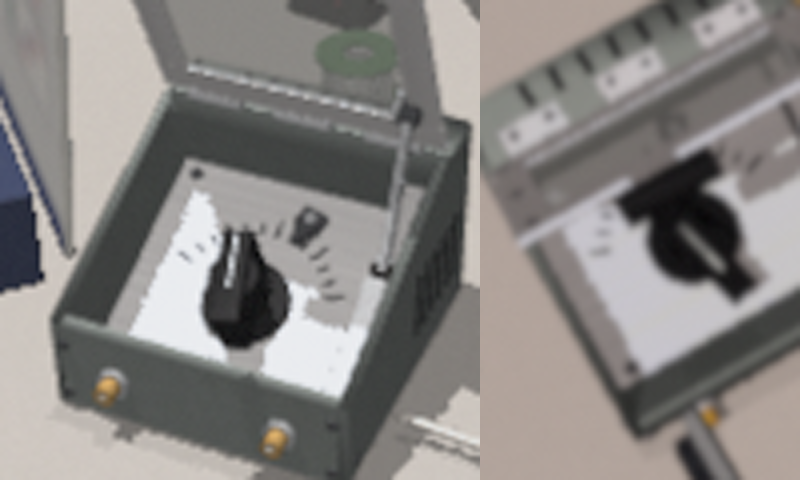

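The cover stands propped and holds by itself. In the side crop the knob skirt centre is at (246,305) and the index at (308,228), with the pointer line running (238,235) to (232,285). In the top crop the bar hides the index.

```bash
cat >> h.py <<'E'
def onpanel(n,u,v,h):
    o,d=ray(n,u,v);N=R.from_euler("z",CYAW).apply([-np.sin(np.radians(25)),0,np.cos(np.radians(25))])
    P0=con(panel(85,7,-48+h));w=o+d*(N@(P0-o))/(N@d)
    c=R.from_euler("z",-CYAW).apply(w-P0);a=np.radians(25)
    up=c[0]*np.cos(a)+c[2]*np.sin(a);rt=-c[1];return np.array([up,rt])
ang=lambda q:np.arctan2(q[1],q[0])
E
python3 - <<'E'
from h import *
s=lambda x,y:(x/4+195,y/4+165)
# index contour in the side image
p=cv2.imread("s1.png");g=cv2.cvtColor(p,6)
sub=cv2.resize(g[210:232,262:284],None,fx=8,fy=8,interpolation=cv2.INTER_CUBIC)
m=(sub<120).astype(np.uint8);n,l,st,c=cv2.connectedComponentsWithStats(m)
for i in range(1,n):
    if st[i,4]>300:
        ys,xs=np.where(l==i);U=np.c_[xs,ys]/8+[262-.44,210-.44]
        for h in(0,3,6):
            Q=np.array([onpanel("side",*u,h) for u in U]);rad=np.hypot(*Q.T)
            print(i,st[i],"h",h,"cen",Q.mean(0).round(1),"ang",ang(Q.mean(0)).round(3),"r",np.percentile(rad,[1,99]).round(1), "angs",[ang(Q[(rad>a)&(rad<a+5)].mean(0)).round(3) for a in range(38,60,5) if ((rad>a)&(rad<a+5)).any()])
print(g[212:232,264:284])
a,b=onpanel("side",*s(238,235),38),onpanel("side",*s(232,285),38);print(a,b,ang(a-b))
t=lambda x,y:(x/2.6667+200,y/2.6667+155)
for h in(20,30,38):
    a,b=onpanel("top",*t(170,198),h),onpanel("top",*t(230,262),h);print(h,a,b,ang(a-b))
E
```

```text
Traceback (most recent call last):
  File "h.py", line 34, in onpanel
    o,d=ray(n,u,v);N=R.from_euler("z",CYAW).apply([-np.sin(np.radians(25)),0,np.cos(np.radians(25))])
        ~~~^^^^^^^
  File "h.py", line 5, in ray
    c=r.camera_params(n);P=np.array(c["pose"]);d=P[:3,:3]@[(u-c["cx"])/c["fx"],(v-c["cy"])/c["fy"],1];return P[:3,3],d
ValueError: time passes only in moves, steps and waits
```

```bash
python3 - <<'E'
s=open("h.py").read()
s=s.replace('def ray(','_C={n:r.camera_params(n) for n in("top","side")}\ndef ray(',1).replace('c=r.camera_params(n)','c=_C[n]')
open("h.py","w").write(s)
E
python3 - <<'E'
from h import *
s=lambda x,y:(x/4+195,y/4+165)
p=cv2.imread("s1.png");g=cv2.cvtColor(p,6)
sub=cv2.resize(g[210:232,262:284],None,fx=4,fy=4,interpolation=cv2.INTER_CUBIC)
m=(sub<110).astype(np.uint8);n,l,st,c=cv2.connectedComponentsWithStats(m)
for i in range(1,n):
    if st[i,4]>100:
        ys,xs=np.where(l==i);U=np.c_[xs,ys]/4+[262-.375,210-.375]
        for h in(0,3,6):
            Q=np.array([onpanel("side",*u,h) for u in U]);rad=np.hypot(*Q.T)
            print(i,st[i],"h",h,"cen",Q.mean(0).round(1),"ang",ang(Q.mean(0)).round(3),"r",np.percentile(rad,[1,99]).round(1), "angs",[ang(Q[(rad>a)&(rad<a+5)].mean(0)).round(3) for a in range(38,60,5) if ((rad>a)&(rad<a+5)).any()])
print(g[212:232,264:282])
a,b=onpanel("side",*s(238,235),38),onpanel("side",*s(232,285),38);print(a,b,ang(a-b))
t=lambda x,y:(x/2.6667+200,y/2.6667+155)
for h in(20,30,38):
    a,b=onpanel("top",*t(170,198),h),onpanel("top",*t(230,262),h);print(h,a,b,ang(a-b))
E
```

```text
1 [ 12   0  76  20 844] h 0 cen [79.1 15. ] ang 0.188 r [75.3 89.8] angs []
1 [ 12   0  76  20 844] h 3 cen [77.6 16.1] ang 0.205 r [73.9 88.6] angs []
1 [ 12   0  76  20 844] h 6 cen [76.1 17.2] ang 0.223 r [72.4 87.5] angs []
2 [ 22  27  38  42 858] h 0 cen [52.5 13.2] ang 0.247 r [42.9 64.7] angs [np.float64(0.258), np.float64(0.257), np.float64(0.249), np.float64(0.239), np.float64(0.252)]
2 [ 22  27  38  42 858] h 3 cen [51.1 14.3] ang 0.274 r [41.9 63.6] angs [np.float64(0.289), np.float64(0.288), np.float64(0.274), np.float64(0.265), np.float64(0.273)]
2 [ 22  27  38  42 858] h 6 cen [49.7 15.5] ang 0.302 r [41.  62.5] angs [np.float64(0.32), np.float64(0.317), np.float64(0.298), np.float64(0.294), np.float64(0.298)]
[[167 166 166 165 165 155 148 133 122 108  99  85  71  64  64  66  64  66]
 [164 165 166 167 167 166 165 165 165 154 148 132 115 102  99  85  69  66]
 [163 164 164 163 163 165 165 165 167 166 165 165 164 154 148 132 116 104]
 [165 166 164 164 163 163 163 159 162 165 166 165 166 165 164 165 165 155]
 [166 166 166 166 165 164 155 132 135 151 160 162 163 164 165 166 
[... 739 characters left out ...]
60 166 168 168 168]
 [170 170 169 168 169 155 126 151 170 170 159 123 119 154 169 169 167 166]
 [171 171 172 171 171 170 170 169 158 147 120 119 154 170 170 169 170 167]
 [169 169 170 171 172 171 171 172 139 110 120 156 169 169 168 169 170 169]
 [169 168 169 170 170 170 170 171 159 164 173 171 164 166 169 170 169 170]
 [163 170 170 169 169 169 170 169 170 171 160 151 136 157 171 171 170 170]]
[20.80996068 -4.13670618] [-6.06931709  3.88363661] -0.28997344313635964
20 [34.42816386 -8.36153307] [-29.80647423   7.3989181 ] -0.24060451505163566
30 [37.45545574 -8.91925286] [-26.04922421   6.6620976 ] -0.24060451505163458
38 [39.87728925 -9.36542868] [-23.0434242   6.0726412] -0.24060451505163533
```

Run:
```python
from h import *
from scipy.spatial.transform import Slerp
t=lambda x,y:(x/2.6667+200,y/2.6667+155)
q=onpanel("top",*t(186,163),6);print("top idx",q,ang(q))
# ticks: dark blobs within ring at h=0 in the side picture
p=cv2.imread("s1.png");g=cv2.cvtColor(p,6).astype(np.float32)
us=np.arange(-0.9,1.4,.025)
def px(th,rr,h):
    a=np.radians(25);P=panel(85-rr*np.cos(th),7-rr*np.sin(th),-48+h);return proj("side",con(P))
for rr in(28,30,32,34,36,38):
    M=np.array([px(u,rr,0) for u in us],np.float32)
    v=cv2.remap(g,M[None,:,0],M[None,:,1],1)[0]
    mins=[(us[i].round(2),int(v[i])) for i in range(1,len(v)-1) if v[i]<v[i-1] and v[i]<=v[i+1]]
    print(rr,mins)
p0,R0,s=now()
Q=Rt(25,-0.25);G=con(panel(85,7,-48+10));pre=G-Q.apply([0,0,140])
S=Slerp([0,1],R.concatenate([R0,Q]))
print(p0,pre,G)
rows([(p0+(pre-p0)*k/8,S(k/8)) for k in range(1,9)],p0,R0)
```

```text
top idx [46.99020514 14.4968936 ] 0.2992446721362937
28 [(np.float64(-0.2), 24), (np.float64(0.08), 148), (np.float64(0.28), 161), (np.float64(0.48), 166), (np.float64(0.6), 169), (np.float64(1.08), 235), (np.float64(1.33), 226)]
30 [(np.float64(-0.22), 22), (np.float64(0.05), 166), (np.float64(0.23), 168), (np.float64(0.45), 169), (np.float64(0.65), 169), (np.float64(1.33), 199)]
32 [(np.float64(-0.82), 53), (np.float64(-0.77), 53), (np.float64(-0.27), 22), (np.float64(0.23), 168), (np.float64(0.43), 169), (np.float64(0.8), 167), (np.float64(1.33), 175)]
34 [(np.float64(-0.75), 55), (np.float64(-0.3), 21), (np.float64(-0.07), 170), (np.float64(0.03), 170), (np.float64(0.23), 170), (np.float64(0.5), 169), (np.float64(0.83), 168)]
36 [(np.float64(-0.72), 53), (np.float64(-0.3), 19), (np.float64(0.03), 169), (np.float64(0.28), 171), (np.float64(0.5), 169), (np.float64(0.58), 169), (np.float64(0.68), 169), (np.float64(0.85), 169)]
38 [(np.float64(-0.7), 54), (np.float64(-0.45), 56), (np.float64(-0.3), 26), (np.float64(0.03), 168), (np.float64(0.2), 168), (np.float64(0.38), 170), (np.float64(0.48), 170), (np.float64(0.58), 169), (np.float64(0.68), 168), (np.float64(0.8), 169), (np.float64(0.88), 169), (np.float64(0.95), 168)]
[ 403.11354349 -381.63043359  343.50557202] [ 426.14180876 -383.48780026  170.52084203] [ 476.61785635 -352.61953103   43.63775184]
[[[-13.7, 1.7, 16.9], [0.005, -0.044, -0.03]], [[-27.3, 3.4, 33.8], [0.011, -0.087, -0.061]], [[-41.0, 5.0, 50.8], [0.016, -0.131, -0.091]], [[-54.7, 6.7, 67.7], [0.021, -0.174, -0.121]], [[-68.3, 8.4, 84.6], [0.026, -0.218, -0.152]], [[-82.0, 10.1, 101.5], [0.032, -0.262, -0.182]], [[-95.7, 11.8, 118.4], [0.037, -0.305, -0.213]], [[-109.4, 13.4, 135.3], [0.042, -0.349, -0.243]]]
```

Both views put the index at about 0.29 rad and the knob at about -0.25. I'll go to the pre-pose.

Request:
jog_arm(
  rows=[
    [[-13.5,1.5,17],[0.005,-0.044,-0.03]],
    [[-27.5,3.5,34],[0.011,-0.087,-0.061]],
    [[-41,5,51],[0.016,-0.131,-0.091]],
    [[-54.5,6.5,67.5],[0.021,-0.174,-0.121]],
    [[-68.5,8.5,84.5],[0.026,-0.218,-0.152]],
    [[-82,10,101.5],[0.032,-0.262,-0.182]],
    [[-95.5,12,118.5],[0.037,-0.305,-0.213]],
    [[-109.5,13.5,135.5],[0.042,-0.349,-0.243]],
    [[-109.5,13.5,135.5],[0.042,-0.349,-0.243]],
    [[-109.5,13.5,135.5],[0.042,-0.349,-0.243]],
  ],
  grip=42,
)

```text
time: 11.45
tool_pos: [426.6, -381.2, 169.5]
tcp_rot: [173.6, -24.3, 47.2]
ft_force: [-0.5, 0.1, 0.3]
finger_gap: 41.7
grip_force: 0.0
```

Run:
```python
from h import *
p0,R0,s=now();print(s["joint_pos"].round(1),p0,s["ft_force"])
Q=Rt(25,-0.25);G=con(panel(85,7,-48+10))
rows([(G-Q.apply([0,0,d]),Q) for d in (100,60,25,10,0)],p0,R0)
```

```text
[-62.8   3.5  99.8  25.4  80.  -23.9] [ 426.6421967  -381.24189232  169.50083195] [-0.45212503  0.09026025  0.29104957]
[[[-1.5, 1.5, 38.4], [-0.003, -0.002, 0.001]], [[-1.6, 1.6, 78.4], [-0.003, -0.002, 0.001]], [[-1.7, 1.7, 113.4], [-0.003, -0.002, 0.001]], [[-1.7, 1.8, 128.4], [-0.003, -0.002, 0.001]], [[-1.7, 1.8, 138.4], [-0.003, -0.002, 0.001]]]
```

Request:
jog_arm(
  rows=[
    [[-1,1,35],[0,0,0]],
    [[-1,1,70],[0,0,0]],
    [[-1,1,105],[0,0,0]],
    [[-1,1,125],[0,0,0]],
    [[-1,1,135],[0,0,0]],
    [[-1,1,138],[0,0,0]],
    [[-1,1,138],[0,0,0]],
  ],
)

```text
time: 12.15
tool_pos: [476.4, -354.7, 46.1]
tcp_rot: [173.3, -24.2, 47.2]
ft_force: [0.8, -0.5, -0.5]
finger_gap: 42.1
grip_force: 0.0
```

Run:
```python
from h import *
p,d=r.snapshot("side")
cv2.imwrite("pics/atk.png",cv2.resize(p[130:290,180:320],(525,600),interpolation=2))
p0,R0,s=now();print(p0,s["tcp_rot"],s["ft_force"],con(panel(85,7,-38)))
```

```text
[ 476.54110719 -355.08421291   46.60007066] [173.28748445 -24.16248288  47.26233433] [-0.59812317  0.06817888  0.10516062] [ 476.61785635 -352.61953103   43.63775184]
```

View pics/atk.png

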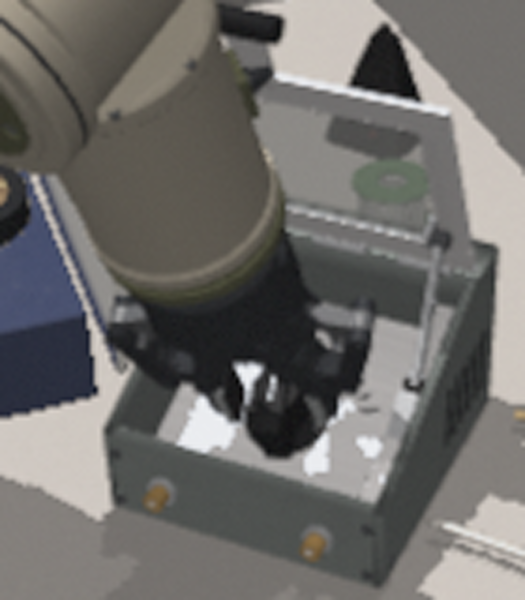

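The side view shows the fingers at (240,390) and (325,390) astride the knob at (285,420), clear of the cover and stay. I'll close lightly.

Request:
jog_arm(
  rows=[
    [[0,-1,2.5],[0,0,0]],
    [[0,-1,2.5],[0,0,0]],
    [[0,-1,2.5],[0,0,0]],
    [[0,-1,2.5],[0,0,0]],
    [[0,-1,2.5],[0,0,0]],
    [[0,-1,2.5],[0,0,0]],
    [[0,-1,2.5],[0,0,0]],
  ],
  grip=10,
  force=30,
)

```text
time: 12.9
tool_pos: [476.9, -353.8, 43.8]
tcp_rot: [173.3, -24.1, 47.3]
ft_force: [-0.6, -4.3, 5.4]
finger_gap: 15.7
grip_force: 33.6
```

Run:
```python
from h import *
p0,R0,s=now();print(s["tcp_rot"],s["ft_force"],s["wrist_torque"],s["finger_gap"],s["joint_pos"].round(1))
G=con(panel(85,7,-38));print("tool-frame offset to axis",R0.inv().apply(G-p0))
rel=Rt(25).inv()*R0;print("angle",rel.as_rotvec(), "to go",(R0.inv()*Rt(25,0.29)).as_rotvec())
```

```text
[173.27070026 -24.14025736  47.27381105] [-0.64499435 -4.25355846  5.40811403] [-0.44572924  0.0063539  -0.24446168] 15.685300728617953 [-56.8  13.2 103.4  27.7  65.2 -24.9]
tool-frame offset to axis [ 0.55613713 -1.03155632  0.32106303]
angle [-1.97320384e-03 -1.40318273e-04 -2.51514277e-01] to go [ 1.99182356e-03 -1.47679814e-04  5.41514181e-01]
```

Request:
jog_arm(
  rows=[
    [[0,0,0],[0,0,0.07]],
    [[0,0,0],[0,0,0.14]],
    [[0,0,0],[0,0,0.21]],
    [[0,0,0],[0,0,0.28]],
    [[0,0,0],[0,0,0.35]],
    [[0,0,0],[0,0,0.42]],
    [[0,0,0],[0,0,0.48]],
    [[0,0,0],[0,0,0.54]],
    [[0,0,0],[0,0,0.542]],
    [[0,0,0],[0,0,0.542]],
  ],
)

```text
time: 13.9
tool_pos: [476.0, -352.2, 43.8]
tcp_rot: [-172.3, -23.9, 13.2]
ft_force: [-8.8, 2.9, 15.4]
finger_gap: 15.7
grip_force: 35.1
```

Request:
jog_arm(
  rows=[
    [[0,0,0],[0,0,0]],
    [[0,0,0],[0,0,0]],
    [[0,0,0],[0,0,0]],
  ],
)

```text
time: 14.2
tool_pos: [476.0, -352.2, 43.8]
tcp_rot: [-172.3, -23.9, 13.2]
ft_force: [-9.3, 2.2, 15.3]
finger_gap: 15.6
grip_force: 35.1
```

Run:
```python
from h import *
p0,R0,s=now();print(s["tcp_rot"],s["ft_force"],s["wrist_torque"],s["finger_gap"])
rel=Rt(25).inv()*R0;print("angle",rel.as_rotvec())
```

```text
[-172.27788589  -23.87248334   13.20229587] [-9.31486507  2.20916548 15.31781143] [0.98265921 0.61318973 0.53716699] 15.621539982581995
angle [2.09293288e-03 5.43158248e-05 2.90363735e-01]
```

Tool angle is 0.290. I'll release, withdraw along the axis and look.

Request:
jog_arm(
  rows=[
    [[0,0,0],[0,0,0]],
    [[0,0,0],[0,0,0]],
    [[0,0,0],[0,0,0]],
    [[0,0,-20],[0,0,0]],
    [[0,0,-55],[0,0,0]],
    [[0,0,-95],[0,0,0]],
    [[0,0,-135],[0,0,0]],
    [[-20,0,-175],[0,0,0]],
    [[-50,0,-200],[0,0,0]],
    [[-50,0,-200],[0,0,0]],
  ],
  grip=42,
)

```text
time: 15.2
tool_pos: [357.2, -410.0, 206.0]
tcp_rot: [-172.6, -23.8, 13.1]
ft_force: [0.7, 0.1, 0.1]
finger_gap: 41.8
grip_force: 0.0
```

Run:
```python
from h import *
p,d=r.snapshot("side");q,_=r.snapshot("top")
cv2.imwrite("s2.png",p);cv2.imwrite("t2.png",q)
im=np.hstack([cv2.resize(p[185:275,220:310],(450,450),interpolation=2),cv2.resize(q[180:300,220:300],(300,450),interpolation=2)])
cv2.imwrite("pics/done.png",im);print(r.sense()["tool_pos"],r.sense()["time"])
```

```text
[ 359.3144725  -407.69875635  203.81482902] 15.3
```

View pics/done.png

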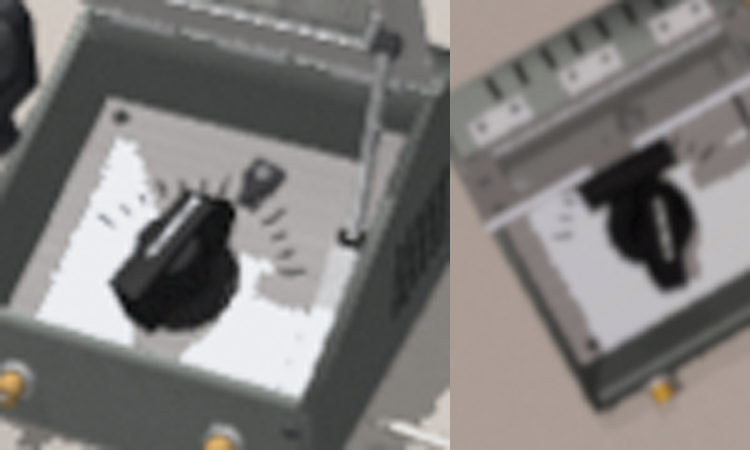

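The cover is propped with its foot caught at (350,237). The pointer line runs (148,255) to (200,200) in the side crop, pointing to the index at (262,182). Now a numeric check of the two angles.

```bash
python3 - <<'E'
from h import *
from skimage import x if False else None
E
python3 - <<'E'
from h import *
s=lambda x,y:(x/5+220,y/5+185)
t=lambda x,y:((x-450)/3.75+220,y/3.75+180)
a,b=onpanel("side",*s(200,200),38),onpanel("side",*s(148,255),38);print("side line",a,b,ang(a-b))
a,b=onpanel("top",*t(655,197),38),onpanel("top",*t(667,262),38);print("top line",a,b,ang(a-b))
# white line pixels, side: fit
p=cv2.imread("s2.png");g=cv2.cvtColor(p,6)
k=cv2.getStructuringElement(cv2.MORPH_ELLIPSE,(5,5));th=cv2.morphologyEx(g,cv2.MORPH_TOPHAT,k)
for im,n,(u0,v0,u1,v1) in((g,"side",(248,223,262,238)),(cv2.cvtColor(cv2.imread("t2.png"),6),"top",(272,230,282,252))):
    th=cv2.morphologyEx(im,cv2.MORPH_TOPHAT,k)[v0:v1,u0:u1].astype(float);th[th<35]=0
    ys,xs=np.nonzero(th);w=th[ys,xs];Q=np.array([onpanel(n,x+u0,y+v0,38) for x,y in zip(xs,ys)])
    c=np.average(Q,axis=0,weights=w);e,V=np.linalg.eigh(np.cov(Q.T,aweights=w));d=V[:,1]*np.sign(V[0,1]);print(n,len(w),"line ang",ang(d),e,"cen",c)
for f in("s1.png","s2.png"):
    g2=cv2.cvtColor(cv2.imread(f),6);sub=cv2.resize(g2[210:232,262:284],None,fx=4,fy=4,interpolation=2);m=(sub<110).astype(np.uint8)
    n,l,st,c=cv2.connectedComponentsWithStats(m)
    for i in range(1,n):
        if 500<st[i,4] and st[i,1]>0:
            q=onpanel("side",*(c[i]/4+[262-.375,210-.375]),3.5);print(f,st[i],q,ang(q))
E
```

```text
side line [21.29990228  7.86232179] [-7.50910724 -2.98011535] 0.35995876589609543
top line [23.86129563  5.48107297] [-8.83444125 -4.73576899] 0.3028688237649126
side 49 line ang 0.19277008819690047 [23.79289088 78.53698827] cen [ 9.1520757  -1.02900416]
top 43 line ang 0.29027627880954543 [ 1.91770586 73.62039032] cen [7.91676581 1.22317102]
s1.png [ 22  27  38  42 858] [50.86852318 14.54113259] 0.2784317638187068
s2.png [ 22  28  38  41 838] [50.77921768 14.55728729] 0.2791904626645497
s2.png [  0  51  21  37 596] [33.0735182   4.34244323] 0.13054992513042996  File "<stdin>", line 2
    from skimage import x if False else None
                          ^^
SyntaxError: invalid syntax
```

The knob reads about 0.29 rad and the index 0.28 to 0.30, and the index has not moved. I'll hand in.

```bash
python3 -c "
from bench import r
print(r.hand_in())"
```

```text
the job is handed in; nothing more can be done
None
```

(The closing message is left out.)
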